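# Slide the aileron out over the platform edge for drilling and hold it there

## Task

Turn the black knob on the work platform anticlockwise as far as it goes, so that the swing stop stands clear of the aileron's way. Then slide the aileron straight out over the platform's aluminium edge, keeping it lying on the platform, until the green line on it stands right over that edge, ready for its end to be drilled. More than half of it then hangs out, so finish while still holding the aileron flat against the platform so that it does not tip, and leave the other things on the bench where they are.

Things in the scene. Friction and masses are not known exactly. Their poses are not given: they have to be found in the camera images.
- platform: raised work platform bolted to the bench: steel legs, plywood top with black rubber mat, 200 (x) x 340 (y) mm, top level, 80 mm above the bench. Origin on the bench under the top's centre; -y points outward, to the edge with bright aluminium nosing (y = -170 mm) over which the aileron is to be slid. It does not move; beyond that edge nothing is underneath down to the bench
- edge (a point): the middle of the aluminium outer edge, at the level of the platform's top; axes as platform (-y is outward)
- stop (a joint): angle of swing stop and knob about their upright pivot (rad), growing anticlockwise from above: 0 = the aluminium arm with red tip lies across the aileron's way, 1.5 = end stop, arm pointing outward beside the way. Stays where left; turns with 0.06 N m. Pivot at x = +57, y = -156 mm of the platform; arm 70 mm long from the pivot, 10 wide, 4 to 15 mm above the top
- stop_grip (a point): on the pivot axis, middle of the knob's grip, 38 mm above the platform's top. The grip is a black upright bar in line with the arm, 46 long, 12 thick, 26 mm high (25 to 51 mm above the top), on a round skirt 34 mm across. The point's x axis runs along the bar (arm towards -x, which is the platform's -x at joint 0), y across its thickness: grip it across y
- aileron: grey-white aileron, a loose board flat on the platform: 280 (its y) x 50 mm (its x), 0.15 to 0.31 kg, balances at mid-length, flat underneath; long edge at -x round, 18 mm thick, at +x square, 13 mm thick, top sloping between. Origin at the centre of the underside, z up. The -y end (three pilot holes) goes out; at first it is 20 to 70 mm inside the edge, behind the stop
- mark (a point): middle of the green tape line, 5 mm wide, across the aileron 170 mm from its outer end (y = +30 mm in the aileron's frame, 110 mm from the inner end, so that with the line over the edge it tips unless held); the point is 15 mm above the underside; axes as aileron
- drill: cordless drill, dark green and black, standing on its battery foot, 240 x 75 x 195 mm; origin at the centre of the foot's underside. A bystander
- amber: brown glass solvent bottle, 84 mm diameter, 190 mm tall; origin at the centre of its underside. A bystander
- red1: slim red adhesive bottle with a white cap, 34 mm diameter, 130 mm tall; origin at the centre of its underside. A bystander
- red2: second slim red adhesive bottle, the same as red1. A bystander
- tape: roll of cream masking tape lying flat, 100 mm diameter, 25 mm high; origin at the centre of its underside. A bystander
- driver: yellow-handled screwdriver lying on the bench, 200 mm long; origin under the middle of it. A bystander
- cone: grey nose cone standing on its base, 104 mm diameter, 218 mm tall; origin at the centre of its underside. A bystander

How it is judged:
On the way:
1. the knob is turned to its end stop, before the aileron is slid out (value of joint stop above 1.4 rad and y of mark in the frame of edge above 0.16 m), for 0.2 s.
At the end, for the whole second after the job is handed in: Green line within 7 mm of the outer edge; aileron flat on the platform (level within 3 degrees), square to the edge within 7 degrees and within 35 mm of its middle, at rest, still held by the fingers (over 0.5 N); knob still at its end stop (within 0.1 rad) (y of mark in the frame of edge between -0.007 and 0.007 m and angle between aileron's own z axis and vertical below 0.05 rad and angle between the y axis of aileron and the y axis of platform, either way round below 0.12 rad and z of aileron in the frame of edge between -0.006 and 0.006 m and x of mark in the frame of edge between -0.035 and 0.035 m and value of joint stop above 1.4 rad and contact force between aileron and the fingers above 0.5 N and contact force between aileron and platform above 0.1 N and linear speed of aileron below 0.01 m/s); the arm keeps its last pose, push and grip.
It fails at once if the aileron tips over the edge (more than 14 degrees) (angle between aileron's own z axis and vertical above 0.25 rad).
It fails at once if the aileron is lifted clear of the platform instead of slid (middle more than 25 mm up) (z of aileron in the frame of edge above 0.025 m).
It fails at once if a bystander is moved by more than 30 mm (distance of any of drill, amber, red1, red2, tape, driver, cone from where it was at the start of the episode above 0.03 m).
It also fails if it takes over 53 s, if anything falls off the work surface, if the arm or the gripper's body presses on something with over 40 N, if the wrist force passes 120 N, or if a joint passes its speed limit or range.

## Robot

A 7-joint arm with a two-finger parallel gripper is mounted at the origin on the work surface. World frame = base frame: x ahead of the robot, y to its left, z up, the work surface at z = 0. Lengths are in m, angles in rad, forces in N, time in s.
With the tool pointing down it reaches from about 0.35 to 0.9 m from the base axis. Payload 8.1 kg.
Tool frame: the origin (TCP) lies between the finger pads; the fingertips stand 25 mm ahead of it and the grasp point (between the pads) lies 6 mm ahead of it (arm.finger_overhang is the z of the fingertips in the tool frame, in m); z points along the fingers, y is the line along which they close (so a half turn about z gives the same grasp; the last joint's range is limited). The gripper opens to 85 mm and grips with 20 to 120 N. Pads are 22 mm wide; open, the fingers measure 114 mm over their backs; the gripper's body (76 mm by 85 mm) begins 54 mm behind the grasp point. The pads swing forward as they close: fully open they stand 13 mm farther back than shut.
Start: joints at [-1.302, 0.434, 0.025, 1.573, -0.012, 1.134, -0.075], TCP at [0.227, 0.582, 0.256] pointing down, gripper open.
Joint ranges: [-2.62, 2.62], [-0.44, 2.09], [-1.27, 1.32], [0.08, 2.57], [-1.32, 4.46], [0.12, 2], [-2.74, 2.74]. Speed limits (rad/s): [2.22, 2.22, 3.01, 3.01, 3.14, 3.14, 3.14].

## Interface

Orientations are given as a 3x3 rotation matrix whose columns are the frame's x, y, z axes.
In Python, from bench import arm gives the robot as it stands.
- The arm moves only by the tool apply_moves, never from a script. Its argument "deltas" is a list of rows, each an object of numbers: "x", "y", "z": the shift along the tool's x, y, z in units of 30 mm (1.0 is 30 mm); "rx", "ry", "rz": the turn, a rotation vector about the tool's x, y, z in units of 5 degrees (1.0 is 5 degrees). In form: [{"x": .., "y": .., "z": .., "rx": .., "ry": .., "rz": ..}, ...]. A call has 1 to 8 rows; each row shifts and turns the commanded pose from where the row before left it, along the tool's axes as they then stand; what a row does not reach is not made up. A row lasts 1/12 s, in which the tool goes at most 41.7 mm and 7.16 degrees, less where a joint would pass 70% of its speed; a pose out of reach is approached as far as the arm can. A call is refused whole if a number of a shift passes 1 or a number of a turn 1, either way. A call with a gripper value outside its range is refused whole. "fingers" is the opening, from -1 (shut) to 1 (fully open), set as the call begins (left out, the last holds). The fingers move at their own pace and stop on an object; the grip force is fixed at half the most. Time passes only in rows, so rows that do not move let the fingers close. It gives the time, the measured TCP pose, the force, the opening and the grip force at its end, in the units of the state.
- arm.read_state(): the state, without advancing time (a new reading comes with each control period).
- arm.get_image(name): name is "scene" or "side" or "wrist"; returns a dict with "color" (480x640x3 uint8, red, green, blue), "fx", "fy", "cx", "cy" (pixels), "dist" ([k1, k2, p1, p2, k3] as OpenCV has them; the pictures are not rectified), "rvec" (rotation vector, rad) and "tvec" (3), from world to camera coordinates, as OpenCV has them. Camera axes: x right, y down, z forward; pixel columns grow to the right and rows downward; lengths in m; the calibration is good to about 2 mm. A picture is of the moment at which its call begins. There is no depth.
- arm.hand_in(): hands the job in; it is judged then, once.
The state is a dict: "time_s": time; "joints": joint angles; "dq": joint speeds; "joint_efforts": joint torques, N m; "eef_pos": TCP position; "orientation": TCP orientation; "contact_force": force on the tool from outside, world axes, zero at the start; "torque": the same for the moment, N m; "grip_width": finger opening in m; "grasp_force": force on a finger pad.
Only numpy, scipy, OpenCV 4.12 (cv2) and the standard library are available. Lean on these libraries where they do the work, as an engineer would, in place of code of your own. Each camera call takes 0.05 s, during which the arm holds its last target. There are 200 camera calls.

## Working session

There is one attempt and no reset: what is moved stays moved. The work goes in short steps, Python scripts to look and compute and a tool call to move; the robot and the scene stay as the last step left them, time stands still between calls to the robot, and variables do not carry over. Pictures are saved under pics/ and viewed, at most 10 in all, crops included, and the job is handed in when it is done.

Besides the shell and the picture viewer there is one more tool, called by a JSON object that holds its "op" and its "data", one argument or row to a line. apply_moves: Moves the arm, as the interface text tells. Its arguments: {"type":"object","properties":{"deltas":{"type":"array"},"fingers":{"type":"number"}},"required":["deltas"]}

```bash
mkdir -p pics; cat > h.py <<'E'
import numpy as np, cv2, pickle
from bench import arm
def shot(n,f):
    d=arm.get_image(n); cv2.imwrite(f'pics/{f}.png',d['color'][:,:,::-1]); pickle.dump(d,open(f'pics/{f}.pkl','wb')); return d
def load(f): return pickle.load(open(f'pics/{f}.pkl','rb'))
def ray(d,p):
    K=np.array([[d['fx'],0,d['cx']],[0,d['fy'],d['cy']],[0,0,1.]])
    u=cv2.undistortPoints(np.array(p,float).reshape(-1,1,2),K,np.array(d['dist'],float)).reshape(-1,2)
    R=cv2.Rodrigues(np.array(d['rvec'],float))[0]; c=-R.T@np.array(d['tvec'],float).ravel()
    return c,np.c_[u,np.ones(len(u))]@R
def onz(d,p,z):
    c,v=ray(d,p); return c+v*((z-c[2])/v[:,2])[:,None]
E
python3 - <<'E'
from h import *
for n in('scene','side','wrist'): d=shot(n,n+'0'); print(n,ray(d,[[320,240]]))
print(arm.read_state())
E
```

```text
scene (array([1.49617545, 0.31869876, 1.19635628]), array([[-0.62728005, -0.24845628, -0.73816401]]))
side (array([ 0.3193287 , -1.06712136,  0.99623546]), array([[ 0.14593023,  0.76280596, -0.630305  ]]))
wrist (array([0.14896367, 0.61385848, 0.37518588]), array([[ 0.32328859, -0.11766061, -0.93918394]]))
{'time_s': 0.15, 'joints': array([-1.30158732,  0.43504864,  0.02497255,  1.57386052, -0.01159203,
        1.13399663, -0.07507692]), 'dq': array([ 0.00047043, -0.00184363, -0.00036502, -0.00122897, -0.00076173,
       -0.00045202, -0.00110054]), 'joint_efforts': array([ 1.96292342e-03, -6.70885921e+01,  1.02583140e+00, -3.16448021e+01,
        1.56097126e-02,  9.12290881e-03,  3.43161412e-05]), 'eef_pos': array([0.22698127, 0.58196217, 0.25572576]), 'orientation': array([[-9.31656969e-01,  3.63338949e-01, -3.16691639e-04],
       [ 3.63339069e-01,  9.31656297e-01, -1.12457001e-03],
       [-1.13552327e-04, -1.16277994e-03, -9.99999318e-01]]), 'contact_force': array([1.18777201, 0.09539518, 0.82156289]), 'torque': array([ 0.00110619,  0.0065898 , -0.02179353]), 'grasp_force': 0.0, 'grip_width': 0.08515198261085978}
```

View pics/scene0.png

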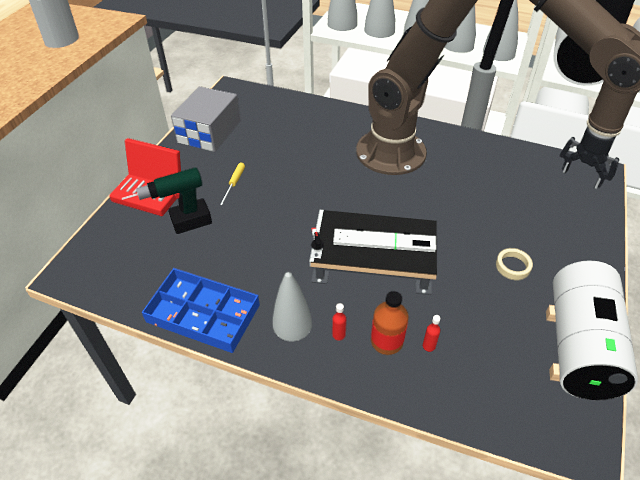

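View pics/side0.png

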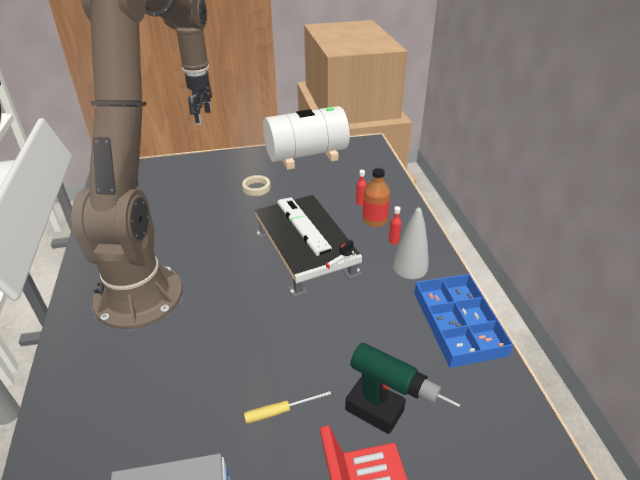

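The scene view shows the platform at about (315–437, 210–275), with the nosing at left and the knob at (317,243). In the side view the platform is at about (255–360, 190–290). I'll zoom in on both.

```bash
python3 - <<'E'
import cv2
a=cv2.imread('pics/scene0.png')[200:300,300:450]; cv2.imwrite('pics/c1.png',cv2.resize(a,None,fx=5.3,fy=5.3,interpolation=cv2.INTER_CUBIC))
a=cv2.imread('pics/side0.png')[185:297,240:370]; cv2.imwrite('pics/c2.png',cv2.resize(a,None,fx=5.3,fy=5.3,interpolation=cv2.INTER_CUBIC))
E
```

```text
(no output)
```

View pics/c1.png

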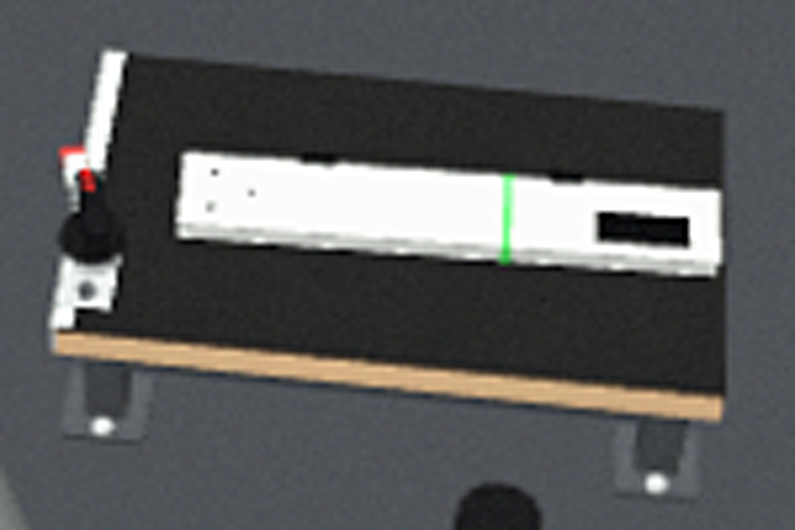

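View pics/c2.png

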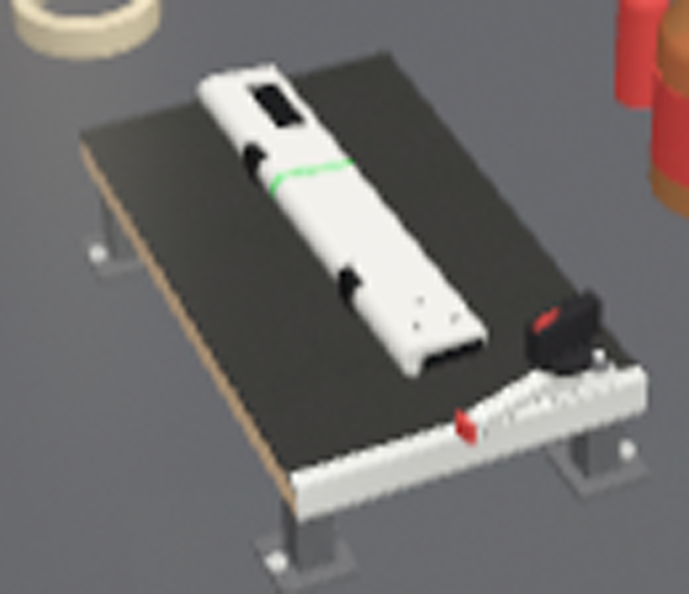

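The crops show the four platform corners, the green line, the pilot-hole end and the arm with its red tip. In c1 the corners are about (105,50), (54,333), (722,393), (725,108). In c2 they are about (296,478), (645,370), (388,52), (82,137).

```bash
python3 - <<'E'
from h import *
S=load('scene0');D=load('side0')
f1=lambda p:(np.array(p,float)+.5)/5.3-.5+[300,200]
f2=lambda p:(np.array(p,float)+.5)/5.3-.5+[240,185]
A=onz(S,f1([(106,50),(54,333),(722,393),(725,108)]),.08)
B=onz(D,f2([(296,478),(645,370),(388,52),(82,137)]),.08)
print(A,B,sep='\n')
M=np.array([(-.1,-.17),(.1,-.17),(.1,.17),(-.1,.17)])
for P in (A,B,(A+B)/2):
    Q=P[:,:2];c=Q.mean(0);z=((Q-c)@[1,1j])@np.conj(M@[1,1j]);th=np.angle(z)
    R=np.array([[np.cos(th),-np.sin(th)],[np.sin(th),np.cos(th)]])
    print(c,np.degrees(th),(Q-c-M@R.T).round(4).tolist())
np.savez('plat',c=c,R=R,th=th)
loc=lambda P:(P[:,:2]-c)@R
print('mark scene',loc(onz(S,f1([(509,177),(505,262)]),.095)),'side',loc(onz(D,f2([(352,162),(272,190)]),.095)))
print('outer end',loc(onz(S,f1([(180,155),(180,228)]),.095)),'side',loc(onz(D,f2([(413,375)]),.08)),loc(onz(D,f2([(488,332)]),.093)))
print('inner end',loc(onz(S,f1([(720,190),(718,262)]),.095)))
print('knob top',loc(onz(S,f1([(88,180),(90,215)]),.131)),'side top',loc(onz(D,f2([(530,330),(597,293)]),.131)),'redtip',loc(onz(D,f2([(465,412)]),.095)),loc(onz(S,f1([(75,152)]),.095)))
print('knob skirt side',loc(onz(D,f2([(560,360)]),.1)), loc(onz(S,f1([(90,235)]),.1)))
print('edge world',R@[0,-.17]+c,'pivot',R@[.057,-.156]+c)
E
```

```text
[[ 0.43258475 -0.10263254  0.08      ]
 [ 0.63348038 -0.05338724  0.08      ]
 [ 0.55239345  0.27396864  0.08      ]
 [ 0.35506801  0.23056794  0.08      ]]
[[ 0.43812089 -0.09011955  0.08      ]
 [ 0.63273865 -0.04516329  0.08      ]
 [ 0.55449844  0.2795909   0.08      ]
 [ 0.36020175  0.2281532   0.08      ]]
[0.49338165 0.0871292 ] 13.395693213728677 [[-0.0029, -0.0012], [0.0034, 0.0017], [0.0011, -0.0017], [-0.0016, 0.0012]]
[0.49638993 0.09311532] 13.721072219938822 [[-0.0014, 0.0056], [-0.0011, 0.0032], [0.0013, -0.0024], [0.0013, -0.0064]]
[0.49488579 0.09012226] 13.556375629024112 [[-0.0022, 0.0022], [0.0012, 0.0024], [0.0012, -0.002], [-0.0002, -0.0026]]
mark scene [[-0.02205875  0.05251301]
 [ 0.03810698  0.0527138 ]] side [[ 0.02838697  0.0550692 ]
 [-0.02341712  0.04986277]]
outer end [[-0.01652471 -0.1212818 ]
 [ 0.03528153 -0.11532937]] side [[-0.01073102 -0.11472018]] [[ 0.03377732 -0.11372705]]
inner end [[-0.02646404  0.16339569]
 [ 0.0246304   0.1617687 ]]
knob top [[ 0.04077137 -0.16212138]
 [ 0.06451665 -0.15785757]] side top [[ 0.03383585 -0.16229154]
 [ 0.07868792 -0.15035712]] redtip [[-0.00576093 -0.16838145]] [[-0.01185074 -0.17677531]]
knob skirt side [[ 0.05412555 -0.15784189]] [[ 0.0503043  -0.16020673]]
edge world [ 0.53473413 -0.0751415 ] pivot [ 0.58686447 -0.04817063]
```

View pics/wrist0.png

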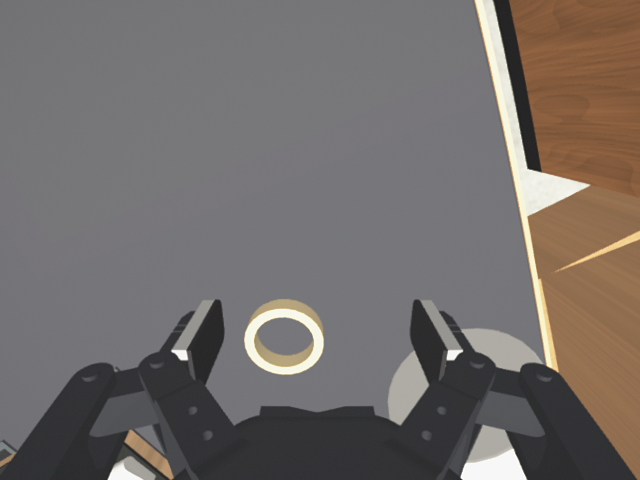

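The wrist view shows only the tape roll, at about (285,340), so it isn't useful yet. From the other views the platform centre is at (0.495, 0.090), yaw 13.6°, the pivot is near (0.587, −0.048), and the arm is already turned about 0.2 rad. I'll move over the knob.

```bash
python3 - <<'E'
from h import *
print(onz(load('scene0'),[(292,335),(338,337),(388,350),(430,350)],.0),onz(load('side0'),[(410,270)],0))
E
```

```text
[[ 0.81577245 -0.03207823  0.        ]
 [ 0.77940385  0.08129715  0.        ]
 [ 0.77136153  0.21320928  0.        ]
 [ 0.73433413  0.31363488  0.        ]] [[ 0.78322761 -0.05403513  0.        ]]
```

{"op": "apply_moves", "data": {
  "deltas": [
    {"x":-0.94,"y":-0.76},
    {"x":-0.94,"y":-0.76},
    {"x":-0.94,"y":-0.76},
    {"x":-0.94,"y":-0.76},
    {"x":-0.94,"y":-0.76},
    {"x":-0.94,"y":-0.76},
    {"x":-0.94,"y":-0.76},
    {"x":-0.94,"y":-0.76}
  ],
  "fingers": 1
}}

```text
invalid input at $.deltas[0]: expected keys x, y, z, rx, ry, rz
```

{"op": "apply_moves", "data": {
  "deltas": [
    {"x":-0.94,"y":-0.76,"z":0,"rx":0,"ry":0,"rz":0},
    {"x":-0.94,"y":-0.76,"z":0,"rx":0,"ry":0,"rz":0},
    {"x":-0.94,"y":-0.76,"z":0,"rx":0,"ry":0,"rz":0},
    {"x":-0.94,"y":-0.76,"z":0,"rx":0,"ry":0,"rz":0},
    {"x":-0.94,"y":-0.76,"z":0,"rx":0,"ry":0,"rz":0},
    {"x":-0.94,"y":-0.76,"z":0,"rx":0,"ry":0,"rz":0},
    {"x":-0.94,"y":-0.76,"z":0,"rx":0,"ry":0,"rz":0},
    {"x":-0.94,"y":-0.76,"z":0,"rx":0,"ry":0,"rz":0}
  ],
  "fingers": 1
}}

```text
time_s: 0.82
eef_pos: [0.3715, 0.3286, 0.2563]
orientation: [[-0.932, 0.363, -0.0], [0.363, 0.932, -0.0], [0.0, -0.0, -1.0]]
contact_force: [0.6, 0.2, -0.2]
grip_width: 0.0854
grasp_force: 0.0
```

{"op": "apply_moves", "data": {
  "deltas": [
    {"x":-0.94,"y":-0.76,"z":0,"rx":0,"ry":0,"rz":0},
    {"x":-0.94,"y":-0.76,"z":0,"rx":0,"ry":0,"rz":0},
    {"x":-0.94,"y":-0.76,"z":0,"rx":0,"ry":0,"rz":0},
    {"x":-0.94,"y":-0.76,"z":0,"rx":0,"ry":0,"rz":0},
    {"x":-0.94,"y":-0.76,"z":0,"rx":0,"ry":0,"rz":0},
    {"x":-0.94,"y":-0.76,"z":0,"rx":0,"ry":0,"rz":0},
    {"x":-0.94,"y":-0.76,"z":0,"rx":0,"ry":0,"rz":0},
    {"x":-0.94,"y":-0.76,"z":0,"rx":0,"ry":0,"rz":0}
  ]
}}

```text
time_s: 1.48
eef_pos: [0.5153, 0.0768, 0.2563]
orientation: [[-0.932, 0.363, -0.0], [0.363, 0.932, 0.0], [0.0, 0.0, -1.0]]
contact_force: [0.9, 1.2, -0.2]
grip_width: 0.0853
grasp_force: 0.0
```

{"op": "apply_moves", "data": {
  "deltas": [
    {"x":0,"y":0,"z":0,"rx":0,"ry":0,"rz":1},
    {"x":0,"y":0,"z":0,"rx":0,"ry":0,"rz":1},
    {"x":0,"y":0,"z":0,"rx":0,"ry":0,"rz":1},
    {"x":0,"y":0,"z":0,"rx":0,"ry":0,"rz":1},
    {"x":0,"y":0,"z":0,"rx":0,"ry":0,"rz":1},
    {"x":0,"y":0,"z":0,"rx":0,"ry":0,"rz":1},
    {"x":0,"y":0,"z":0,"rx":0,"ry":0,"rz":1},
    {"x":0,"y":0,"z":0,"rx":0,"ry":0,"rz":1}
  ]
}}

```text
time_s: 2.15
eef_pos: [0.5147, 0.0785, 0.2561]
orientation: [[-0.476, 0.879, -0.0], [0.879, 0.476, -0.0], [0.0, -0.0, -1.0]]
contact_force: [-0.4, 1.2, -0.3]
grip_width: 0.0852
grasp_force: 0.0
```

{"op": "apply_moves", "data": {
  "deltas": [
    {"x":0,"y":0,"z":0,"rx":0,"ry":0,"rz":1},
    {"x":0,"y":0,"z":0,"rx":0,"ry":0,"rz":1},
    {"x":0,"y":0,"z":0,"rx":0,"ry":0,"rz":1},
    {"x":0,"y":0,"z":0,"rx":0,"ry":0,"rz":1},
    {"x":0,"y":0,"z":0,"rx":0,"ry":0,"rz":1},
    {"x":0,"y":0,"z":0,"rx":0,"ry":0,"rz":1},
    {"x":0,"y":0,"z":0,"rx":0,"ry":0,"rz":1},
    {"x":0,"y":0,"z":0,"rx":0,"ry":0,"rz":1}
  ]
}}

```text
time_s: 2.82
eef_pos: [0.5147, 0.0785, 0.2561]
orientation: [[0.2, 0.98, -0.0], [0.98, -0.2, -0.0], [-0.0, -0.0, -1.0]]
contact_force: [0.4, -0.4, -0.2]
grip_width: 0.0852
grasp_force: 0.0
```

{"op": "apply_moves", "data": {
  "deltas": [
    {"x":0,"y":0,"z":0,"rx":0,"ry":0,"rz":1},
    {"x":0,"y":0,"z":0,"rx":0,"ry":0,"rz":1},
    {"x":0,"y":0,"z":0,"rx":0,"ry":0,"rz":1},
    {"x":0,"y":0,"z":0,"rx":0,"ry":0,"rz":1},
    {"x":0,"y":0,"z":0,"rx":0,"ry":0,"rz":1},
    {"x":0,"y":0,"z":0,"rx":0,"ry":0,"rz":1},
    {"x":0,"y":0,"z":0,"rx":0,"ry":0,"rz":1},
    {"x":0,"y":0,"z":0,"rx":0,"ry":0,"rz":1}
  ]
}}

```text
time_s: 3.48
eef_pos: [0.5147, 0.0785, 0.2562]
orientation: [[0.783, 0.622, -0.0], [0.622, -0.783, -0.0], [-0.0, -0.0, -1.0]]
contact_force: [0.4, 0.4, -0.4]
grip_width: 0.0858
grasp_force: 0.0
```

{"op": "apply_moves", "data": {
  "deltas": [
    {"x":-0.15,"y":0.96,"z":0,"rx":0,"ry":0,"rz":0},
    {"x":-0.15,"y":0.96,"z":0,"rx":0,"ry":0,"rz":0},
    {"x":-0.15,"y":0.96,"z":0,"rx":0,"ry":0,"rz":0},
    {"x":-0.15,"y":0.96,"z":0,"rx":0,"ry":0,"rz":0},
    {"x":-0.15,"y":0.96,"z":0,"rx":0,"ry":0,"rz":0},
    {"x":0,"y":0,"z":0,"rx":0,"ry":0,"rz":1},
    {"x":0,"y":0,"z":0,"rx":0,"ry":0,"rz":1},
    {"x":0,"y":0,"z":0,"rx":0,"ry":0,"rz":0}
  ]
}}

```text
time_s: 4.15
eef_pos: [0.5872, -0.0486, 0.2558]
orientation: [[0.88, 0.475, -0.001], [0.475, -0.88, -0.0], [-0.001, -0.0, -1.0]]
contact_force: [0.1, 0.2, -1.4]
grip_width: 0.0855
grasp_force: 0.0
```

```bash
python3 - <<'E'
from h import *
shot('wrist','wrist1'); s=arm.read_state(); print(s['eef_pos'],s['orientation'][:,1])
E
```

```text
[ 0.5871726  -0.04802316  0.25590247] [ 4.80957482e-01 -8.76743899e-01 -1.89845342e-04]
```

View pics/wrist1.png

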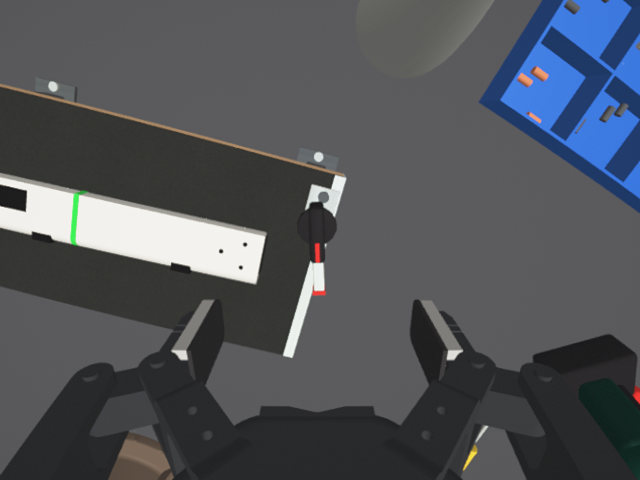

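The wrist view shows the knob clearly, with its skirt at about (317,225) and its bar nearly vertical in the image. The outer edge runs (346,177) to (289,356), and the green line runs (80,192) to (74,244).

```bash
python3 - <<'E'
from h import *
W=load('wrist1');f=np.load('plat.npz');c,R=f['c'],f['R'];loc=lambda P:(P[:,:2]-c)@R
E=onz(W,[(346,177),(292,357)],.08);print('edge',E[:,:2],np.degrees(np.arctan2(*(E[0]-E[1])[1::-1])),loc(E))
print('bar top',P:=onz(W,[(316,203),(318,262)],.131),P.mean(0),np.degrees(np.arctan2(*(P[0]-P[1])[1::-1])))
print('arm tip',onz(W,[(320,292)],.095)[:,:2],'skirt',onz(W,[(317,226)],.1)[:,:2])
m=onz(W,[(80,192),(74,244)],.095);print('mark',loc(m),m[:,:2]);
print('end',loc(onz(W,[(265,234),(256,283)],.09)))
E
```

```text
edge [[ 0.63138613 -0.05348522]
 [ 0.43458822 -0.0995523 ]] 13.17476147003688 [[ 0.09903552 -0.17160249]
 [-0.10307777 -0.17025631]]
bar top [[ 0.60890177 -0.03540891  0.131     ]
 [ 0.56700103 -0.05979155  0.131     ]] [ 0.5879514  -0.04760023  0.131     ] 30.195736950178475
arm tip [[ 0.52654506 -0.08401149]] skirt [[ 0.58454581 -0.04945593]]
mark [[ 0.03031768  0.0521662 ]
 [-0.0213655   0.05654255]] [[0.51213095 0.14794162]
 [0.46086185 0.1400814 ]]
end [[ 0.03193214 -0.11378691]
 [-0.01904177 -0.11560809]]
```

{"op": "apply_moves", "data": {
  "deltas": [
    {"x":0,"y":0,"z":1,"rx":0,"ry":0,"rz":-0.25},
    {"x":0,"y":0,"z":1,"rx":0,"ry":0,"rz":0},
    {"x":0,"y":0,"z":1,"rx":0,"ry":0,"rz":0},
    {"x":0,"y":0,"z":0.7,"rx":0,"ry":0,"rz":0},
    {"x":0,"y":0,"z":0.35,"rx":0,"ry":0,"rz":0},
    {"x":0,"y":0,"z":0,"rx":0,"ry":0,"rz":0}
  ]
}}

```text
time_s: 4.7
eef_pos: [0.5859, -0.0472, 0.1327]
orientation: [[0.865, 0.502, -0.004], [0.502, -0.865, 0.0], [-0.003, -0.002, -1.0]]
contact_force: [-0.2, -0.1, -0.2]
grip_width: 0.0854
grasp_force: 0.0
```

{"op": "apply_moves", "data": {
  "deltas": [
    {"x":0,"y":0,"z":0,"rx":0,"ry":0,"rz":0},
    {"x":0,"y":0,"z":0,"rx":0,"ry":0,"rz":0},
    {"x":0,"y":0,"z":0,"rx":0,"ry":0,"rz":0},
    {"x":0,"y":0,"z":0,"rx":0,"ry":0,"rz":0},
    {"x":0,"y":0,"z":0,"rx":0,"ry":0,"rz":0},
    {"x":0,"y":0,"z":0,"rx":0,"ry":0,"rz":0},
    {"x":0,"y":0,"z":0,"rx":0,"ry":0,"rz":0},
    {"x":0,"y":0,"z":0,"rx":0,"ry":0,"rz":0}
  ],
  "fingers": -1
}}

```text
time_s: 5.37
eef_pos: [0.5878, -0.0481, 0.1355]
orientation: [[0.867, 0.499, 0.001], [0.499, -0.867, 0.0], [0.001, 0.0, -1.0]]
contact_force: [-0.6, -0.3, 6.2]
grip_width: 0.0106
grasp_force: 60.4
```

{"op": "apply_moves", "data": {
  "deltas": [
    {"x":0,"y":0,"z":0,"rx":0,"ry":0,"rz":-0.8},
    {"x":0,"y":0,"z":0,"rx":0,"ry":0,"rz":-0.8},
    {"x":0,"y":0,"z":0,"rx":0,"ry":0,"rz":-0.8},
    {"x":0,"y":0,"z":0,"rx":0,"ry":0,"rz":-0.8},
    {"x":0,"y":0,"z":0,"rx":0,"ry":0,"rz":-0.8},
    {"x":0,"y":0,"z":0,"rx":0,"ry":0,"rz":-0.8},
    {"x":0,"y":0,"z":0,"rx":0,"ry":0,"rz":-0.8},
    {"x":0,"y":0,"z":0,"rx":0,"ry":0,"rz":-0.8}
  ]
}}

```text
time_s: 6.03
eef_pos: [0.5868, -0.0472, 0.1355]
orientation: [[0.467, 0.884, -0.001], [0.884, -0.467, 0.002], [0.001, -0.002, -1.0]]
contact_force: [-5.5, 2.5, 11.3]
grip_width: 0.0108
grasp_force: 61.2
```

{"op": "apply_moves", "data": {
  "deltas": [
    {"x":0,"y":0,"z":0,"rx":0,"ry":0,"rz":-0.8},
    {"x":0,"y":0,"z":0,"rx":0,"ry":0,"rz":-0.8},
    {"x":0,"y":0,"z":0,"rx":0,"ry":0,"rz":-0.8},
    {"x":0,"y":0,"z":0,"rx":0,"ry":0,"rz":-0.8},
    {"x":0,"y":0,"z":0,"rx":0,"ry":0,"rz":-0.8},
    {"x":0,"y":0,"z":0,"rx":0,"ry":0,"rz":-0.8},
    {"x":0,"y":0,"z":0,"rx":0,"ry":0,"rz":-0.8},
    {"x":0,"y":0,"z":0,"rx":0,"ry":0,"rz":0}
  ]
}}

```text
time_s: 6.7
eef_pos: [0.5856, -0.0469, 0.1354]
orientation: [[-0.004, 1.0, -0.003], [1.0, 0.004, 0.002], [0.002, -0.003, -1.0]]
contact_force: [-9.8, 4.1, 15.0]
grip_width: 0.0109
grasp_force: 61.7
```

```bash
python3 - <<'E'
from h import *
s=arm.read_state(); o=s['orientation'];print(s['eef_pos'],np.degrees(np.arctan2(o[1,1],o[0,1])),s['torque'],s['contact_force'])
E
```

```text
[ 0.58561043 -0.04690437  0.13543746] 0.2240982043796877 [0.89379412 2.16368417 0.06666529] [-9.76383507  4.14962698 14.95710244]
```

{"op": "apply_moves", "data": {
  "deltas": [
    {"x":0,"y":0,"z":0,"rx":0,"ry":0,"rz":-0.8},
    {"x":0,"y":0,"z":0,"rx":0,"ry":0,"rz":-0.8},
    {"x":0,"y":0,"z":0,"rx":0,"ry":0,"rz":-0.4},
    {"x":0,"y":0,"z":0,"rx":0,"ry":0,"rz":-0.3},
    {"x":0,"y":0,"z":0,"rx":0,"ry":0,"rz":0},
    {"x":0,"y":0,"z":0,"rx":0,"ry":0,"rz":0}
  ]
}}

```text
time_s: 7.2
eef_pos: [0.5852, -0.0469, 0.1355]
orientation: [[-0.197, 0.98, -0.004], [0.98, 0.197, 0.003], [0.003, -0.003, -1.0]]
contact_force: [-11.3, 5.0, 16.2]
grip_width: 0.0107
grasp_force: 66.0
```

```bash
python3 - <<'E'
from h import *
s=arm.read_state(); o=s['orientation'];print(s['eef_pos'],np.degrees(np.arctan2(o[1,1],o[0,1])),s['torque'],s['contact_force'])
E
```

```text
[ 0.58521881 -0.0469474   0.13545985] 11.347204939394807 [ 0.97425878  2.47597786 -1.13800904] [-11.27943728   4.98662499  16.20492732]
```

The reaction torque of −1.1 N·m shows the knob is at its end stop. I'll release it, rise, and move over the inner half of the aileron.

{"op": "apply_moves", "data": {
  "deltas": [
    {"x":0,"y":0,"z":0,"rx":0,"ry":0,"rz":0},
    {"x":0,"y":0,"z":0,"rx":0,"ry":0,"rz":0},
    {"x":0,"y":0,"z":0,"rx":0,"ry":0,"rz":0},
    {"x":0,"y":0,"z":0,"rx":0,"ry":0,"rz":0},
    {"x":0,"y":0,"z":0,"rx":0,"ry":0,"rz":0},
    {"x":0,"y":0,"z":-0.5,"rx":0,"ry":0,"rz":0},
    {"x":0,"y":0,"z":-1,"rx":0,"ry":0,"rz":0},
    {"x":0,"y":0,"z":-1,"rx":0,"ry":0,"rz":0}
  ],
  "fingers": 0.6
}}

```text
time_s: 7.87
eef_pos: [0.5865, -0.0481, 0.2097]
orientation: [[-0.198, 0.98, -0.003], [0.98, 0.198, -0.0], [0.0, -0.003, -1.0]]
contact_force: [0.5, 0.2, -0.0]
grip_width: 0.0679
grasp_force: 0.0
```

{"op": "apply_moves", "data": {
  "deltas": [
    {"x":0.9,"y":-0.9,"z":-0.4,"rx":0,"ry":0,"rz":0},
    {"x":0.9,"y":-0.9,"z":0,"rx":0,"ry":0,"rz":0},
    {"x":1,"y":0,"z":0,"rx":0,"ry":0,"rz":0},
    {"x":1,"y":0,"z":0,"rx":0,"ry":0,"rz":0},
    {"x":1,"y":0,"z":0,"rx":0,"ry":0,"rz":0},
    {"x":1,"y":0,"z":0,"rx":0,"ry":0,"rz":0},
    {"x":0,"y":0,"z":0,"rx":0,"ry":0,"rz":0},
    {"x":0,"y":0,"z":0,"rx":0,"ry":0,"rz":0}
  ]
}}

```text
time_s: 8.53
eef_pos: [0.4996, 0.1137, 0.2218]
orientation: [[-0.202, 0.979, 0.0], [0.979, 0.202, 0.0], [0.0, 0.0, -1.0]]
contact_force: [-0.4, -0.6, -0.1]
grip_width: 0.0682
grasp_force: 0.0
```

```bash
python3 - <<'E'
from h import *
shot('wrist','wrist2'); s=arm.read_state(); o=s['orientation'];print(s['eef_pos'],np.degrees(np.arctan2(o[1,1],o[0,1])),s['contact_force'])
E
```

```text
[0.49993376 0.11203262 0.22178987] 11.51755338546269 [-0.7882019  -0.59949903 -0.1559001 ]
```

View pics/wrist2.png

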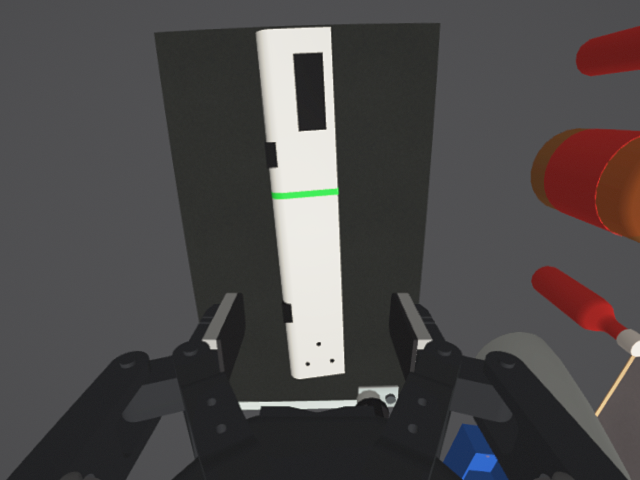

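The wrist view shows the whole aileron. Its left edge runs (257,32) to (292,378), its right edge (330,27) to (345,373), the green line (273,196) to (338,191), and the mat's far corners are at (155,33) and (439,24).

```bash
python3 - <<'E'
from h import *
W=load('wrist2');f=np.load('plat.npz');c,R=f['c'],f['R'];loc=lambda P:((P[:,:2]-c)@R).round(4)
Rt=onz(W,[(330,27),(338,191),(345,373)],.093);L=onz(W,[(257,32),(273,196),(292,378)],.089)
a=lambda v:np.degrees(np.arctan2(-v[0],v[1]))
print(Rt,L,'yaw',a(Rt[0]-Rt[2]),a(L[0]-L[2]),'local',loc(Rt),loc(L),sep='\n')
print('mat far corners',onz(W,[(155,33),(439,24)],.08)[:,:2],loc(onz(W,[(155,33),(439,24)],.08)))
h=cv2.cvtColor(W['color'],cv2.COLOR_RGB2HSV);g=cv2.inRange(h,(45,120,100),(75,255,255));ys,xs=np.nonzero(g)
print('green',loc(onz(W,[(xs.mean(),ys.mean())],.095)))
yaw=np.radians((a(Rt[0]-Rt[2])+a(L[0]-L[2]))/2);ax=np.array([-np.sin(yaw),np.cos(yaw)])
mid=(Rt[1]+L[1])[:2]/2; gp=mid+ax*.078; s=arm.read_state();o=s['orientation']
d=gp-s['eef_pos'][:2]; print('grasp',gp,'d tool',d@o[:2,0]/.03,d@o[:2,1]/.03,'yaw',np.degrees(yaw))
E
```

```text
[[ 0.47970788  0.25696303  0.093     ]
 [ 0.50912599  0.15026703  0.093     ]
 [ 0.55380361 -0.01587337  0.093     ]]
[[ 0.43197573  0.24521216  0.089     ]
 [ 0.46118634  0.13558325  0.089     ]
 [ 0.50675163 -0.0353545   0.089     ]]
yaw
15.193686446349929
14.923432191142755
local
[[ 0.0244  0.1658]
 [ 0.0279  0.0551]
 [ 0.0324 -0.1169]]
[[-0.0248  0.1655]
 [-0.0221  0.0521]
 [-0.0179 -0.1248]]
mat far corners [[0.35891398 0.23313548]
 [0.55363739 0.27825909]] [[-0.0987  0.1709]
 [ 0.1012  0.1691]]
green [[0.0028 0.0544]]
grasp [0.46489129 0.21824668] d tool 3.702404989937217 -0.4376426216540336 yaw 15.058559318746342
```

{"op": "apply_moves", "data": {
  "deltas": [
    {"x":0.92,"y":-0.11,"z":0,"rx":0,"ry":0,"rz":0},
    {"x":0.93,"y":-0.11,"z":0,"rx":0,"ry":0,"rz":0},
    {"x":0.92,"y":-0.11,"z":0,"rx":0,"ry":0,"rz":0},
    {"x":0.93,"y":-0.11,"z":0,"rx":0,"ry":0,"rz":0},
    {"x":0,"y":0,"z":0,"rx":0,"ry":0,"rz":-0.7},
    {"x":0,"y":0,"z":0,"rx":0,"ry":0,"rz":0},
    {"x":0,"y":0,"z":0,"rx":0,"ry":0,"rz":0}
  ],
  "fingers": 0.5
}}

```text
time_s: 9.17
eef_pos: [0.4657, 0.2164, 0.2218]
orientation: [[-0.254, 0.967, 0.0], [0.967, 0.254, -0.001], [-0.001, 0.0, -1.0]]
contact_force: [0.5, -0.3, 0.2]
grip_width: 0.0637
grasp_force: 0.0
```

{"op": "apply_moves", "data": {
  "deltas": [
    {"x":0,"y":0,"z":0.9,"rx":0,"ry":0,"rz":0},
    {"x":0,"y":0,"z":0.9,"rx":0,"ry":0,"rz":0},
    {"x":0,"y":0,"z":0.9,"rx":0,"ry":0,"rz":0},
    {"x":0,"y":0,"z":0.5,"rx":0,"ry":0,"rz":0},
    {"x":0,"y":0,"z":0.3,"rx":0,"ry":0,"rz":0},
    {"x":0,"y":0,"z":0.1,"rx":0,"ry":0,"rz":0},
    {"x":0,"y":0,"z":0,"rx":0,"ry":0,"rz":0}
  ]
}}

```text
time_s: 9.75
eef_pos: [0.4654, 0.2169, 0.1137]
orientation: [[-0.255, 0.967, -0.0], [0.967, 0.255, -0.001], [-0.001, -0.0, -1.0]]
contact_force: [0.4, 0.5, 1.0]
grip_width: 0.0644
grasp_force: 0.0
```

```bash
python3 - <<'E'
from h import *
s=arm.read_state(); o=s['orientation'];print(arm.finger_overhang,s['eef_pos'],np.degrees(np.arctan2(o[1,1],o[0,1])),s['contact_force'],s['grip_width'])
E
```

```text
0.025 [0.46540532 0.21689361 0.11368948] 14.798114768286618 [0.40075262 0.50721697 1.03241601] 0.06440623868457508
```

{"op": "apply_moves", "data": {
  "deltas": [
    {"x":0,"y":0,"z":0.05,"rx":0,"ry":0,"rz":0},
    {"x":0,"y":0,"z":0.05,"rx":0,"ry":0,"rz":0},
    {"x":0,"y":0,"z":0.05,"rx":0,"ry":0,"rz":0},
    {"x":0,"y":0,"z":0,"rx":0,"ry":0,"rz":0}
  ],
  "fingers": 0.33
}}

```text
time_s: 10.08
eef_pos: [0.4651, 0.2182, 0.1097]
orientation: [[-0.258, 0.966, 0.001], [0.966, 0.258, 0.001], [0.0, 0.001, -1.0]]
contact_force: [0.2, -0.7, -0.4]
grip_width: 0.0564
grasp_force: 0.0
```

{"op": "apply_moves", "data": {
  "deltas": [
    {"x":0,"y":0,"z":0.05,"rx":0,"ry":0,"rz":0},
    {"x":0,"y":0,"z":0.05,"rx":0,"ry":0,"rz":0},
    {"x":0,"y":0,"z":0,"rx":0,"ry":0,"rz":0}
  ]
}}

```text
time_s: 10.33
eef_pos: [0.4648, 0.218, 0.1062]
orientation: [[-0.258, 0.966, -0.0], [0.966, 0.258, -0.0], [-0.0, -0.0, -1.0]]
contact_force: [-0.2, -0.3, 0.9]
grip_width: 0.0568
grasp_force: 0.0
```

{"op": "apply_moves", "data": {
  "deltas": [
    {"x":0,"y":0,"z":0.05,"rx":0,"ry":0,"rz":0},
    {"x":0,"y":0,"z":0.04,"rx":0,"ry":0,"rz":0},
    {"x":0,"y":0,"z":0,"rx":0,"ry":0,"rz":0}
  ]
}}

```text
time_s: 10.58
eef_pos: [0.4648, 0.218, 0.1034]
orientation: [[-0.258, 0.966, -0.0], [0.966, 0.258, -0.0], [-0.0, -0.0, -1.0]]
contact_force: [0.2, 0.3, 0.3]
grip_width: 0.0566
grasp_force: 0.0
```

{"op": "apply_moves", "data": {
  "deltas": [
    {"x":0,"y":0,"z":0,"rx":0,"ry":0,"rz":0},
    {"x":0,"y":0,"z":0,"rx":0,"ry":0,"rz":0},
    {"x":0,"y":0,"z":0,"rx":0,"ry":0,"rz":0},
    {"x":0,"y":0,"z":0,"rx":0,"ry":0,"rz":0}
  ],
  "fingers": -1
}}

```text
time_s: 10.92
eef_pos: [0.465, 0.218, 0.1039]
orientation: [[-0.258, 0.966, 0.0], [0.966, 0.258, 0.0], [0.0, 0.0, -1.0]]
contact_force: [-1.3, -1.4, 6.3]
grip_width: 0.0481
grasp_force: 61.7
```

```bash
python3 - <<'E'
from h import *
W=shot('wrist','wrist3');f=np.load('plat.npz');c,R=f['c'],f['R']
s=arm.read_state(); o=s['orientation'];print(s['eef_pos'],np.degrees(np.arctan2(o[1,1],o[0,1])),s['contact_force'],s['torque'],s['grip_width'],s['grasp_force'])
shot('side','side3');shot('scene','scene3')
E
```

```text
[0.46494921 0.2180226  0.10389389] 14.928067131648215 [-0.70895302 -0.41713927  5.84045789] [-0.15387847  0.45480339 -0.08832562] 0.04773945744402096 61.72880631638691
```

View pics/wrist3.png

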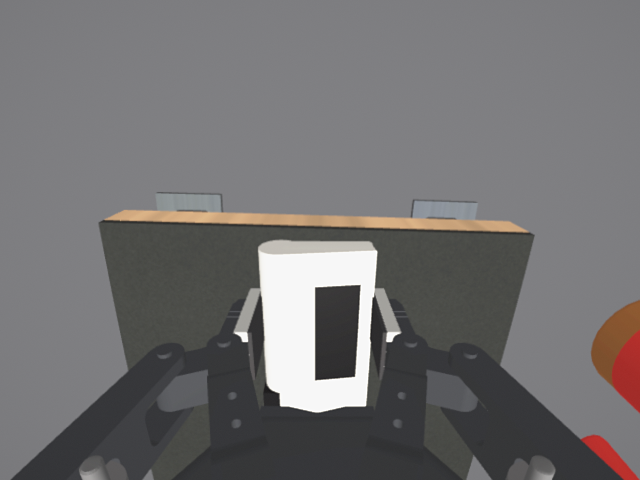

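The pads hold the aileron squarely near its inner end at (320,340), with a 62 N grip and about 6 N downward. I'll slide it out in steps.

{"op": "apply_moves", "data": {
  "deltas": [
    {"x":-0.2,"y":-0.01,"z":0,"rx":0,"ry":0,"rz":0},
    {"x":-0.4,"y":-0.01,"z":0,"rx":0,"ry":0,"rz":0},
    {"x":-0.4,"y":-0.01,"z":0,"rx":0,"ry":0,"rz":0},
    {"x":-0.4,"y":-0.01,"z":0,"rx":0,"ry":0,"rz":0},
    {"x":-0.4,"y":-0.01,"z":0,"rx":0,"ry":0,"rz":0},
    {"x":-0.4,"y":-0.01,"z":0,"rx":0,"ry":0,"rz":0},
    {"x":-0.2,"y":-0.01,"z":0,"rx":0,"ry":0,"rz":0},
    {"x":0,"y":0,"z":0,"rx":0,"ry":0,"rz":0}
  ]
}}

```text
time_s: 11.73
eef_pos: [0.4824, 0.1451, 0.1039]
orientation: [[-0.255, 0.967, 0.001], [0.967, 0.255, -0.001], [-0.001, 0.001, -1.0]]
contact_force: [0.7, -2.9, 6.7]
grip_width: 0.0477
grasp_force: 61.9
```

```bash
cat > g.py <<'E'
from h import *
import sys
f=np.load('plat.npz');c,R=f['c'],f['R']
s=arm.read_state();o=s['orientation'];print((s['eef_pos'][:2]-c)@R,s['eef_pos'][2],np.degrees(np.arctan2(o[1,1],o[0,1])),s['contact_force'],s['torque'],s['grip_width'],s['grasp_force'])
for n in('scene','side'):
    d=shot(n,n+sys.argv[1]);h=cv2.cvtColor(d['color'],cv2.COLOR_RGB2HSV);g=cv2.inRange(h,(45,120,100),(75,255,255))
    b=(290,200,460,300) if n=='scene' else (240,180,370,300)
    m=np.zeros_like(g);m[b[1]:b[3],b[0]:b[2]]=g[b[1]:b[3],b[0]:b[2]]
    ys,xs=np.nonzero(m);print(n,len(xs),len(xs) and ((onz(d,[(xs.mean(),ys.mean())],.095)[:,:2]-c)@R))
E
python3 g.py 4
```

```text
[0.0007029  0.05637283] 0.10390775369772567 14.769972282758417 [ 0.65003041 -2.9362344   6.68920519] [-0.73876992 -0.04984241  0.02873325] 0.04771731608585207 61.90360141452402
scene 17 [[ 0.01224184 -0.02285319]]
side 0 0
```

{"op": "apply_moves", "data": {
  "deltas": [
    {"x":-0.3,"y":-0.01,"z":0,"rx":0,"ry":0,"rz":0},
    {"x":-0.5,"y":-0.01,"z":0,"rx":0,"ry":0,"rz":0},
    {"x":-0.5,"y":-0.01,"z":0,"rx":0,"ry":0,"rz":0},
    {"x":-0.5,"y":-0.01,"z":0,"rx":0,"ry":0,"rz":0},
    {"x":-0.5,"y":-0.01,"z":0,"rx":0,"ry":0,"rz":0},
    {"x":-0.5,"y":-0.01,"z":0,"rx":0,"ry":0,"rz":0},
    {"x":-0.4,"y":-0.01,"z":0,"rx":0,"ry":0,"rz":0},
    {"x":-0.2,"y":-0.01,"z":0,"rx":0,"ry":0,"rz":0}
  ]
}}

```text
time_s: 12.5
eef_pos: [0.5057, 0.0467, 0.1039]
orientation: [[-0.256, 0.967, 0.0], [0.967, 0.256, 0.0], [0.0, 0.0, -1.0]]
contact_force: [-1.0, 6.2, 7.2]
grip_width: 0.0484
grasp_force: 62.0
```

{"op": "apply_moves", "data": {
  "deltas": [
    {"x":-0.3,"y":-0.01,"z":0,"rx":0,"ry":0,"rz":0},
    {"x":-0.3,"y":-0.01,"z":0,"rx":0,"ry":0,"rz":0},
    {"x":-0.3,"y":-0.01,"z":0,"rx":0,"ry":0,"rz":0},
    {"x":-0.2,"y":-0.01,"z":0,"rx":0,"ry":0,"rz":0},
    {"x":0,"y":0,"z":0,"rx":0,"ry":0,"rz":0},
    {"x":0,"y":0,"z":0,"rx":0,"ry":0,"rz":0}
  ]
}}

```text
time_s: 13.0
eef_pos: [0.513, 0.0145, 0.1039]
orientation: [[-0.256, 0.967, 0.001], [0.967, 0.256, -0.001], [-0.001, 0.0, -1.0]]
contact_force: [0.4, -0.2, 6.3]
grip_width: 0.048
grasp_force: 62.0
```

```bash
python3 g.py 5; python3 - <<'E'
import cv2
a=cv2.imread('pics/scene5.png')[195:300,290:450]; b=cv2.imread('pics/side5.png')[190:295,245:405]
cv2.imwrite('pics/c5.png',cv2.resize(cv2.vconcat([a[10:85],b[:,:][30:105]]),None,fx=4,fy=4,interpolation=cv2.INTER_CUBIC))
E
```

```text
[-8.30385868e-05 -7.77946423e-02] 0.10391584818198549 14.82881727816208 [ 0.4049627  -0.21957494  6.29384522] [-0.23094007  0.13924891 -0.0109959 ] 0.04803206090108135 61.99385555461049
scene 9 [[-0.00148741 -0.15736542]]
side 0 0
```

View pics/c5.png

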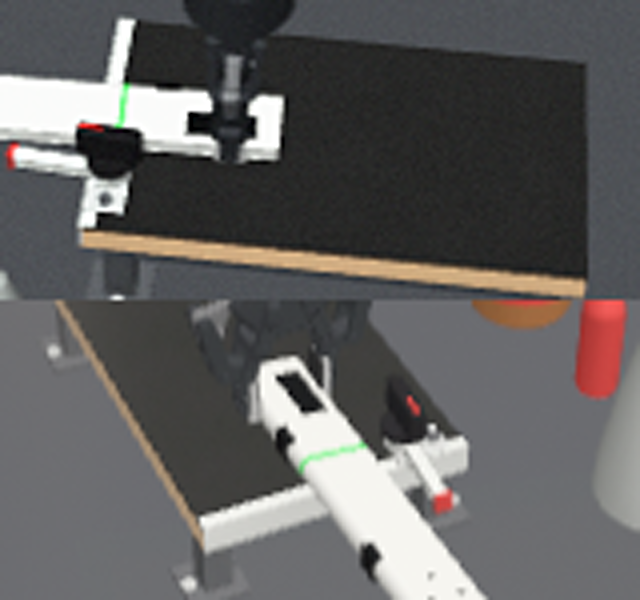

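In both crops the green line sits just inside the edge, at scene (123,85)–(121,125) and side (300,466)–(365,446). The swing stop points outward beside the aileron, and about 15.5 mm is left to slide.

{"op": "apply_moves", "data": {
  "deltas": [
    {"x":-0.15,"y":0,"z":0,"rx":0,"ry":0,"rz":0},
    {"x":-0.15,"y":0,"z":0,"rx":0,"ry":0,"rz":0},
    {"x":-0.15,"y":-0.01,"z":0,"rx":0,"ry":0,"rz":0},
    {"x":-0.07,"y":0,"z":0,"rx":0,"ry":0,"rz":0},
    {"x":0,"y":0,"z":0,"rx":0,"ry":0,"rz":0},
    {"x":0,"y":0,"z":0,"rx":0,"ry":0,"rz":0},
    {"x":0,"y":0,"z":0,"rx":0,"ry":0,"rz":0},
    {"x":0,"y":0,"z":0,"rx":0,"ry":0,"rz":0}
  ]
}}

```text
time_s: 13.77
eef_pos: [0.5165, 0.0007, 0.1039]
orientation: [[-0.257, 0.966, 0.0], [0.966, 0.257, 0.0], [0.0, 0.0, -1.0]]
contact_force: [-0.8, 2.5, 7.3]
grip_width: 0.0483
grasp_force: 62.1
```

```bash
python3 g.py 6; python3 - <<'E'
import cv2
a=cv2.imread('pics/scene6.png')[205:280,290:380]; b=cv2.imread('pics/side6.png')[230:305,280:370]
cv2.imwrite('pics/c6.png',cv2.resize(cv2.vconcat([a,b]),None,fx=4,fy=4,interpolation=cv2.INTER_CUBIC))
E
```

```text
[ 1.08117604e-05 -9.20138125e-02] 0.10390587274838241 14.90153233081115 [-0.83361321  2.48032719  7.3434083 ] [ 0.74188617  0.32053004 -0.04636175] 0.04833133997154411 62.12740023387596
scene 8 [[-0.00479278 -0.17153237]]
side 0 0
```

View pics/c6.png

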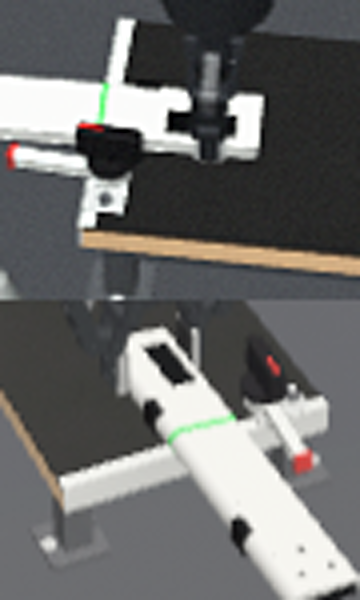

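The green line now looks close to the edge: in the side crop it spans (170,438)–(236,418), with the edge line (63,482)–(328,400). I'll check it numerically against the edge within each view.

```bash
python3 - <<'E'
from h import *
u=np.array([np.cos(np.radians(13.4)),np.sin(np.radians(13.4))]);n=np.array([-u[1],u[0]])
def go(nm,E,G,off):
    d=load(nm);k=lambda p:(np.array(p,float)+.5)/4-.5+off
    e=onz(d,k(E),.08)[:,:2];g=onz(d,k(G),.094)[:,:2];print(nm,(e@n),(g@n),'rel',g.mean(0)@n-e.mean(0)@n,'x',g.mean(0)@u-e.mean(0)@u)
go('side6',[(63,482),(328,400)],[(170,438),(236,418)],[280,155])
go('scene6',[(117,20),(79,232)],[(104,84),(100,124)],[290,205])
E
```

```text
side6 [-0.19036278 -0.19180338] [-0.19500788 -0.19563841] rel -0.00424007031551818 x 0.0013249599517521915
scene6 [-0.20185251 -0.19972777] [-0.20017154 -0.19756603] rel 0.0019213546417347072 x -0.003889007648668674
```

```bash
python3 -c "
from bench import arm
print(arm.hand_in())"
```

```text
the job is handed in; nothing more can be done
None
```

I handed the job in with the knob at its end stop and the aileron still gripped flat on the platform. By my measurements the green line was within about 5 mm of the edge (7 mm allowed); no verdict came back.

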